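Fit the loose divider into the topping pan

ROBOT

A 6-joint arm with a two-finger parallel gripper is mounted at the origin on a cart in front of the work surface, level with it; the furniture and walls round the work are solid. World frame = base frame: x ahead of the robot, y to its left, z up, the work surface at z = 0. Lengths are in mm, angles in rad, forces in N, time in s.
With the tool pointing down it reaches from about 350 to 875 mm from the base axis. Payload 4.2 kg.
Tool frame: the origin (TCP) lies midway between the tips of the shut fingers; the grasp point (between the pads) lies 19 mm behind it (arm.tcp_to_grasp is the distance from the TCP to the grasp point, in mm); z points along the fingers, y is the line along which they close (so a half turn about z gives the same grasp; the last joint's range is limited). The gripper opens to 85 mm and grips with 20 to 120 N. Pads are 22 mm wide; open, the fingers measure 114 mm over their backs; the gripper's body (76 mm by 85 mm) begins 54 mm behind the grasp point. The pads swing forward as they close: fully open they stand 13 mm farther back than shut.
Start: joints at [1.539, 0.385, 0.008, 0, -1.194, -0.259], TCP at [179.167, 598.747, 231.312] pointing down, gripper open.
Joint ranges: [-3.14, 3.14], [-1.21, 2.06], [-1.07, 1.41], [-3.16, 2.05], [-2.99, -0.16], [-3.1, 3.1]. Speed limits (rad/s): [2.79, 2.79, 3.14, 3.14, 3.14, 3.14].

INTERFACE

Orientations are given as a unit quaternion [x, y, z, w].
In Python, from bench import arm, imaging, job, models gives the robot as it stands.
- The arm moves only by the tool arm_command, never from a script. Its argument "rows" is a list of rows, each an object with "grip": the opening, from 0 (shut) to 1 (fully open); "linear": the shift along the tool's x, y, z in mm, a list of three; "rot": the turn, a rotation vector about the tool's x, y, z in rad, a list of three. In form: [{"grip": grip, "linear": [tx, ty, tz], "rot": [rx, ry, rz]}, ...]. A call has 1 to 10 rows; each row is the pose to reach, as a shift and turn from the pose commanded when the call began, along the tool's axes at that moment; what a row does not reach only later rows make up. A row lasts 1/8 s, in which the tool goes at most 62.5 mm and 10.7 degrees, less where a joint would pass 70% of its speed; a pose out of reach is approached as far as the arm can. A call with a gripper value outside its range is refused whole. The fingers move at their own pace and stop on an object; the grip force is fixed at half the most. Time passes only in rows, so rows that repeat a pose let the fingers close. It gives the time, the measured TCP pose, the force, the opening and the grip force at its end, in the units of the state.
- arm.read_state(): the state, without advancing time (a new reading comes with each control period).
- imaging.get_image(name): name is "scene" or "top" or "wrist"; returns a dict with "frame" (480x640x3 uint8, red, green, blue), "fx", "fy", "cx", "cy" (pixels), "k1" (the pictures are not rectified: a ray, as slopes to the right and down, at radius r is drawn at 1 + k1 r^2 times it, then the intrinsics apply), "extrinsics" (4x4, takes a point from world to camera coordinates); the wrist camera has in their place "T_tool_cam" (4x4, takes a point from camera to tool coordinates, whose origin is the TCP and whose axes are the flange's). Camera axes: x right, y down, z forward; pixel columns grow to the right and rows downward; lengths in mm; the calibration is good to about 2 mm. A picture is of the moment at which its call begins: read the wrist's pose just before it. There is no depth.
- job.job_done(): hands the job in; it is judged then, once.
Trained networks look in a picture, given as the dict that the camera call returned (one of the last four; its "shot" number tells which), for a name from the list of things; names that differ only in an ending like _2 or _b are one class to them, and where a whole thing is asked for, a point or a joint stands for the part that bears it (a point fixed in the world has none). Each returns a list of dicts, best first, with "score" (0 to 1); they miss things now and then, are a little off and sometimes report something else, mostly with a low value. They report only what shows in the picture. A call takes as long as a camera call. They do not tell look-alikes from the thing itself.
- models.spot_in(picture, query): "rect" ([left, top, right, bottom] in pixels, round what is visible of it).
- models.tip_of(picture, query): "pixel" ([column, row] in pixels: a listed point, or the origin of a listed thing).
The state is a dict: "clock": time; "joints": joint angles; "joint_vel": joint speeds; "joint_efforts": joint torques, N m; "position": TCP position; "ee_rot": TCP orientation; "contact_force": force on the tool from outside, world axes, zero at the start; "wrist_torque": the same for the moment, N m; "gripper_width": finger opening in mm; "grasp_force": force on a finger pad.
Only numpy, scipy, OpenCV 4.12 (cv2) and the standard library are available. Lean on these libraries where they do the work, as an engineer would, in place of code of your own. Each camera call takes 0.05 s, during which the arm holds its last target. There are 200 camera calls.

TASK

The washed blue divider lies flat in the raised draining tray, where fingers cannot get round it. Slide it along the tray until it sticks out well past the open front lip, take it there by its edges, lift it out and lay it down somewhere (across the tray's rims does well) so that, after letting go, you can take it again by a long edge. Then stand it on its other long edge in the pair of grooves in the empty metal pan, pushed fully down to the pan's floor, and let go; leave everything else on the table where it is.

Things in the scene. Friction and masses are not known exactly. Their poses are not given: they have to be found in the camera images.
- divider: blue plastic divider plate, flat, 160 x 64 x 4 mm, about 80 g, corners rounded 6 mm. Origin at its centre; x along its 160 mm length, y along its 64 mm width, z through its 4 mm thickness. It starts flat in the draining tray, long way along the tray, its front end 8 to 18 mm behind the lip
- drain_tray: white draining tray on dark wire legs, fixed, 225 (x) x 82 (y) mm. Origin on the table under its centre, -x points to its open front lip. Floor level, its top 85 mm above the table, 4 mm thick. Rims 4 mm thick stand 14 mm above the floor along both sides and at the back, none at the lip; the lane between the side rims is 74 mm wide, so 5 mm are free on either side of the divider
- tray_lip (a point): middle of the tray's front lip (at x = -112.5 mm of the tray), on top of the floor, axes as the tray's. The lip is rounded, 8 mm thick, with open air and bare table below and in front. A thing laid across the side rims rests 99 mm above the table and may stick out past the lip
- tray_back (a point): middle of the inner foot of the tray's back rim (at x = 108.5 mm of the tray), on top of the floor, axes as the tray's. Between it and the divider's rear end 43 to 53 mm of floor lie bare at the start: fingertips can reach down there and push
- topping_pan: empty aluminium topping pan, fixed, open at the top, outside 132 (x) x 176 (y) x 64 (z) mm, walls and floor 4 mm. Origin at the centre of its underside, z up. Two vertical grooves, in the middle of its two short end walls, take the divider standing along y at x = 0
- groove (a point): middle of the pan's inner floor, between the two grooves, 4 mm above the table; axes as the pan's. Each groove is 9 mm wide (x), between rails that reach 12 mm in from the end wall, and flares from 50 mm above the table to about 25 mm wide at the rim (64 mm). The end walls are 168 mm apart inside. The seated divider has its centre 32 mm above this point and its top edge 4 mm above the rim
- dip_cup_a: small metal dip cup, 67 mm across, 33 mm high, loose; origin at the centre of its underside; bystander
- dip_cup_b: second small metal dip cup, same size; bystander
- milk_tin: low round tin, 75 mm across, 58 mm high, loose; origin at the centre of its underside; bystander
- salt: salt shaker with grey cap, 44 mm across, 90 mm high, loose; origin at the centre of its underside; bystander
- tongs: the nearer of two pairs of steel tongs, lying flat, 203 x 36 x 18 mm, loose; origin at the centre of its underside; bystander
Not all that is in view belongs to the job. What is shaped like the divider but brown or red is not meant.

How it is judged:
By the outcome, as a careful person would: the job done as asked, in the order asked, and still so for the second after the job is handed in, with the robot touching nothing.
It also fails if it takes over 72 s, if anything falls off the work surface, if the arm or the gripper's body presses on something with over 40 N, if the wrist force passes 120 N, or if a joint passes its speed limit or range.

## Working session

There is one attempt and no reset: what is moved stays moved. The work goes in short steps, Python scripts to look and compute and a tool call to move; the robot and the scene stay as the last step left them, time stands still between calls to the robot, and variables do not carry over. Pictures are saved under pics/ and viewed, at most 15 in all, crops included, and the job is handed in when it is done.

Besides the shell and the picture viewer there is one more tool, called after ">>>" as a command line: name --argument value ..., lists and objects as JSON in quotes. arm_command: Moves the arm, as the interface text tells. Its arguments: {"type":"object","properties":{"rows":{"type":"array"}},"required":["rows"]}

```bash
mkdir -p pics; cat > h.py <<'E'
import numpy as np,cv2
from scipy.spatial.transform import Rotation as R
from bench import arm,imaging,job,models
def get(name):
    st=arm.read_state(); p=imaging.get_image(name)
    if name=="wrist":
        T=np.eye(4);T[:3,:3]=R.from_quat(st["ee_rot"]).as_matrix();T[:3,3]=st["position"]
        p["c2w"]=T@np.array(p["T_tool_cam"])
    else: p["c2w"]=np.linalg.inv(np.array(p["extrinsics"]))
    return p
def px2w(p,uv,z):
    d=np.array([(uv[0]-p["cx"])/p["fx"],(uv[1]-p["cy"])/p["fy"]]);s=d.copy()
    for _ in range(20): s=d/(1+p["k1"]*(s@s))
    v=p["c2w"][:3,:3]@np.array([s[0],s[1],1]);o=p["c2w"][:3,3]
    return o+v*(z-o[2])/v[2]
def w2px(p,X):
    c=np.linalg.inv(p["c2w"])@np.append(X,1);s=c[:2]/c[2];s=s*(1+p["k1"]*(s@s))
    return np.array([s[0]*p["fx"]+p["cx"],s[1]*p["fy"]+p["cy"]])
def save(p,n,crop=None,k=1):
    f=p["frame"][:,:,::-1]
    if crop: f=f[crop[1]:crop[3],crop[0]:crop[2]]
    cv2.imwrite("pics/"+n+".png",cv2.resize(f,None,fx=k,fy=k,interpolation=cv2.INTER_CUBIC))
E
cat > a.py <<'E'
from h import *
np.set_printoptions(precision=1,suppress=True)
st=arm.read_state();print(st);print(R.from_quat(st["ee_rot"]).as_matrix())
Z=dict(divider=87,tray_lip=85,tray_back=85,groove=4,topping_pan=0,drain_tray=0,tongs=0,salt=0,milk_tin=0,dip_cup_a=0)
for c in("top","scene"):
    p=get(c);save(p,c+"0")
    for q,z in Z.items():
        for d in models.tip_of(p,q)[:3]: print(c,q,round(d["score"],2),np.array(d["pixel"]),px2w(p,d["pixel"],z))
E
python3 a.py
```

```text
{'clock': 0.0, 'joints': array([ 1.5,  0.4,  0. , -0. , -1.2, -0.3]), 'joint_vel': array([-0., -0.,  0.,  0., -0.,  0.]), 'joint_efforts': array([ -0. , -39.2,  18.8,   4.2,  -0. ,  -0. ]), 'position': array([179. , 598.2, 230.2]), 'ee_rot': array([ 1. , -0.1, -0. ,  0. ]), 'contact_force': array([ 0. ,  0.6, -1. ]), 'wrist_torque': array([ 0.,  0., -0.]), 'grasp_force': 0.0, 'gripper_width': 85.42684203105593}
[[ 1.  -0.3 -0. ]
 [-0.3 -1.  -0. ]
 [ 0.   0.  -1. ]]
top divider 0.97 [311.  277.2] [502.5 166.7  87. ]
top divider 0.93 [160.1 296.5] [436.8 644.1  87. ]
top divider 0.72 [318.1 217.9] [694.6 145.7  87. ]
top tray_lip 0.84 [338.8 278.2] [500.2  77.9  85. ]
top tray_lip 0.3 [410.3 201.8] [ 752.  -156.4   85. ]
top tray_back 0.85 [268.2 271.3] [520.2 303.6  85. ]
top groove 0.7 [424.3 264. ] [ 554.3 -218.9    4. ]
top drain_tray 0.69 [301.8 278.7] [501.2 197.9   0. ]
top tongs 0.73 [411.  200.4] [ 776.  -178.4    0. ]
top tongs 0.27 [350.7 207.8] [747.2  32.    0. ]
top salt 0.58 [463.4 221.9] [ 702.2 -360.4    0. ]
top salt 0.47 [425.4 264.3] [ 553.6 -223.7    0. ]
top milk_
[... 213 characters left out ...]
r 0.67 [223.4 165.6] [407.1 572.9  87. ]
scene tray_lip 0.93 [318.2 259.7] [498.8  73.   85. ]
scene tray_back 0.92 [289.5 209. ] [513.3 289.6  85. ]
scene groove 0.64 [387.7 354.4] [ 540.6 -231.1    4. ]
scene topping_pan 0.97 [386.6 347.8] [ 549.9 -211.8    0. ]
scene drain_tray 0.71 [304.7 249.6] [511.5 189.9   0. ]
scene tongs 0.86 [449.7 305.9] [ 774.4 -185.     0. ]
scene salt 0.65 [467.6 367.1] [ 701.2 -357.7    0. ]
scene salt 0.36 [384.6 355.6] [ 533.2 -228.5    0. ]
scene milk_tin 0.89 [396.8 257.4] [740.6  31.7   0. ]
scene milk_tin 0.64 [467.8 368.9] [ 698.5 -362.     0. ]
scene dip_cup_a 0.6 [359.7 208.7] [747.  261.9   0. ]
scene dip_cup_a 0.58 [370.8 237.4] [713.7 137.4   0. ]
```

View pics/top0.png

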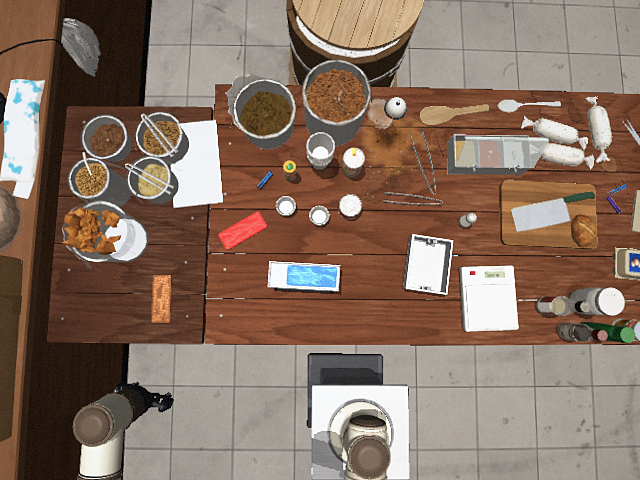

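View pics/scene0.png

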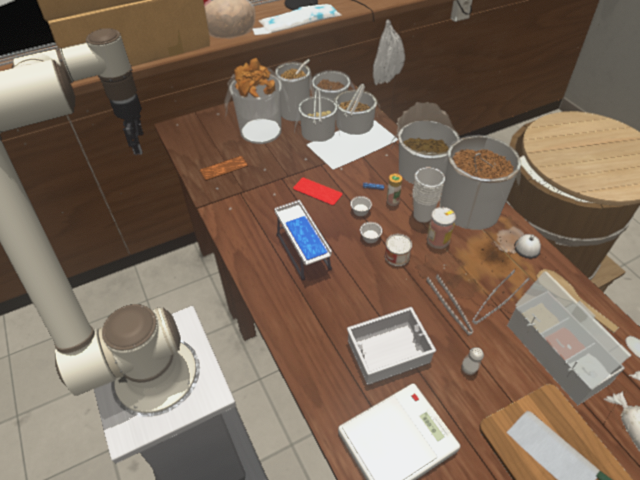

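The candidates are the blue plate in the white tray (top 313,276), the red plate (243,230) and the brown plate (161,298). I choose the blue one, because it lies in the tray. The lip to back distance measures about 222 mm, which fits the expected 221. Next I go above the tray's bare rear floor and check it in a close wrist view.

```bash
cat >> h.py <<'E'
def delta(pos=None,x=None,z=(0,0,-1),off=0):
    """row values to reach world TCP pos with tool x axis along azimuth-vector x, tool z along z"""
    st=arm.read_state();A=R.from_quat(st["ee_rot"]);M=A.as_matrix()
    t=M.T@(np.array(pos)-st["position"]) if pos is not None else 0
    r=None
    if x is not None:
        z=np.array(z,float);z/=np.linalg.norm(z);x=np.array(x,float);x-=z*(x@z);x/=np.linalg.norm(x)
        B=np.stack([x,np.cross(z,x),z],1);r=R.from_matrix(M.T@B).as_rotvec()
    print("lin",np.round(t,1),"rot",None if r is None else np.round(r,4))
def az(d): return [np.cos(np.radians(d)),np.sin(np.radians(d)),0]
E
python3 -c "
from h import *
delta([511,262,260],az(-94.5));print(np.round(arm.read_state()['joints'],3),R.from_quat(arm.read_state()['ee_rot']).as_matrix().round(3))
p=get('wrist');print(p['T_tool_cam'],p['fx'])"
```

```text
lin [414.5 227.5 -28.7] rot [-0.      0.      1.3585]
[ 1.539  0.385  0.008  0.    -1.194 -0.259] [[ 0.958 -0.287  0.   ]
 [-0.287 -0.958  0.   ]
 [ 0.    -0.    -1.   ]]
[[ 8.59340777e-04 -9.64671975e-01 -2.63452541e-01  6.48494663e+01]
 [ 9.99999299e-01  6.14244051e-04  1.01269151e-03  1.43276177e-01]
 [-8.15090964e-04 -2.63453226e-01  9.64671827e-01 -1.43203182e+02]
 [ 0.00000000e+00  0.00000000e+00  0.00000000e+00  1.00000000e+00]] 400.8317361125639
```

>>> arm_command --rows '[{"grip": 0, "linear": [414.5, 227.5, -28.7], "rot": [0, 0, 1.3585]}, {"grip": 0, "linear": [414.5, 227.5, -28.7], "rot": [0, 0, 1.3585]}, {"grip": 0, "linear": [414.5, 227.5, -28.7], "rot": [0, 0, 1.3585]}, {"grip": 0, "linear": [414.5, 227.5, -28.7], "rot": [0, 0, 1.3585]}, {"grip": 0, "linear": [414.5, 227.5, -28.7], "rot": [0, 0, 1.3585]}, {"grip": 0, "linear": [414.5, 227.5, -28.7], "rot": [0, 0, 1.3585]}, {"grip": 0, "linear": [414.5, 227.5, -28.7], "rot": [0, 0, 1.3585]}, {"grip": 0, "linear": [414.5, 227.5, -28.7], "rot": [0, 0, 1.3585]}, {"grip": 0, "linear": [414.5, 227.5, -28.7], "rot": [0, 0, 1.3585]}, {"grip": 0, "linear": [414.5, 227.5, -28.7], "rot": [0, 0, 1.3585]}]'

```text
clock: 2.4
position: [510.8, 262.1, 259.9]
ee_rot: [-0.679, 0.734, 0.0, -0.0]
contact_force: [-0.2, -0.0, -0.4]
gripper_width: 0.1
grasp_force: 0.0
```

```bash
cat > b.py <<'E'
from h import *
import sys
np.set_printoptions(precision=1,suppress=True)
st=arm.read_state();print(st["clock"],st["position"],st["joints"].round(2))
p=get("wrist");save(p,sys.argv[1])
for q,z in dict(divider=87,tray_lip=85,tray_back=85).items():
    for d in models.tip_of(p,q)[:2]: print(q,round(d["score"],2),np.array(d["pixel"]),px2w(p,d["pixel"],z))
f=p["frame"].astype(int)
hsv=cv2.cvtColor(p["frame"],cv2.COLOR_RGB2HSV)
m=cv2.inRange(hsv,(95,90,60),(130,255,255));m=cv2.morphologyEx(m,cv2.MORPH_CLOSE,np.ones((7,7)))
c=max(cv2.findContours(m,cv2.RETR_EXTERNAL,cv2.CHAIN_APPROX_NONE)[0],key=cv2.contourArea)[:,0]
zz=float(sys.argv[2]) if len(sys.argv)>2 else 89
w=np.array([px2w(p,u,zz)[:2] for u in c.astype(float)])
print("px bbox",c.min(0),c.max(0));r=cv2.minAreaRect(w.astype(np.float32));print("rect",r,cv2.boxPoints(r))
E
python3 b.py w1
```

```text
2.4 [510.8 262.1 259.9] [ 0.8  0.3 -0.1 -0.  -1.2 -0.8]
divider 0.87 [317.9  78.2] [503.2 162.1  87. ]
divider 0.72 [194.8 328.1] [628.1 359.9  87. ]
tray_back 0.56 [324.2 252. ] [508.8 298.8  85. ]
px bbox [271   0] [361 188]
rect ((504.3699035644531, 175.4371337890625), (136.88267517089844, 63.43171691894531), 87.60004425048828) [[469.8 108.4]
 [533.2 105.7]
 [538.9 242.5]
 [475.5 245.1]]
```

View pics/w1.png

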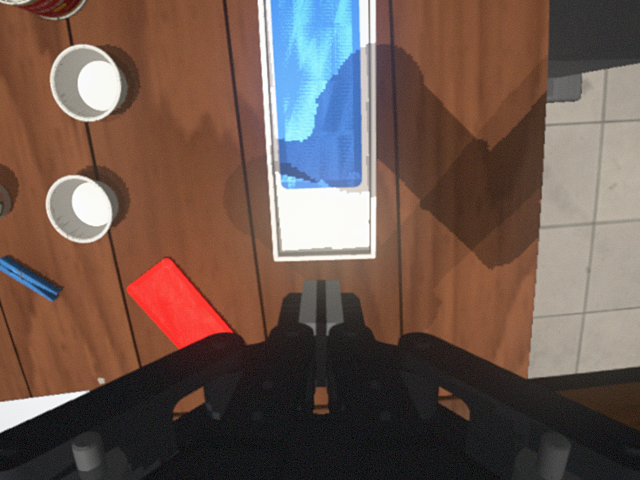

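The view shows the blue plate (317,95) in the white tray with bare floor behind it (320,220). The red look-alike lies outside the tray (180,300). I now get the tray axis from its rim corners.

```bash
python3 -c "
from h import *
p=get('wrist')
for u in [(274.5,261),(376,258),(258.5,0),(377.5,0)]: print(px2w(p,u,99).round(1))
for u in [(281,250),(368,248)]: print('foot',px2w(p,u,85).round(1))
T=np.array([508.5,268.,130]);delta(T,az(-92.5))
"
```

```text
[548.5 299.7  99. ]
[467.2 303.4  99. ]
[540.2 108.7  99. ]
[457.7 115.   99. ]
foot [544.2 295.2  85. ]
foot [471.8 299.   85. ]
lin [ -5.    2.3 130.1] rot [-0.0001  0.0001 -0.0331]
```

```bash
python3 -c "
from h import *
delta([506.9,272,88],az(-92.6))"
```

```text
lin [ -8.9   4.2 172.1] rot [-0.0001  0.0001 -0.0314]
```

>>> arm_command --rows '[{"grip": 0, "linear": [-9, 4, 60], "rot": [0, 0, -0.031]}, {"grip": 0, "linear": [-9, 4, 120], "rot": [0, 0, -0.031]}, {"grip": 0, "linear": [-9, 4, 155], "rot": [0, 0, -0.031]}, {"grip": 0, "linear": [-9, 4, 166], "rot": [0, 0, -0.031]}, {"grip": 0, "linear": [-9, 4, 170], "rot": [0, 0, -0.031]}, {"grip": 0, "linear": [-9, 4, 172], "rot": [0, 0, -0.031]}, {"grip": 0, "linear": [-9, 4, 173], "rot": [0, 0, -0.031]}]'

```text
clock: 3.52
position: [508.4, 271.8, 88.4]
ee_rot: [-0.69, 0.724, -0.0, 0.001]
contact_force: [-1.1, -0.0, 0.4]
gripper_width: 0.1
grasp_force: 0.0
```

>>> arm_command --rows '[{"grip": 0, "linear": [0, 1, 1.7], "rot": [0, 0, 0]}, {"grip": 0, "linear": [12, 1, 1.7], "rot": [0, 0, 0]}, {"grip": 0, "linear": [24, 1, 1.7], "rot": [0, 0, 0]}, {"grip": 0, "linear": [36, 1, 1.7], "rot": [0, 0, 0]}, {"grip": 0, "linear": [48, 1, 1.7], "rot": [0, 0, 0]}, {"grip": 0, "linear": [60, 1, 1.7], "rot": [0, 0, 0]}, {"grip": 0, "linear": [68, 1, 1.7], "rot": [0, 0, 0]}, {"grip": 0, "linear": [76, 1, 1.7], "rot": [0, 0, 0]}, {"grip": 0, "linear": [84, 1, 1.7], "rot": [0, 0, 0]}, {"grip": 0, "linear": [84, 1, 1.7], "rot": [0, 0, 0]}]'

```text
clock: 4.78
position: [502.5, 186.7, 85.2]
ee_rot: [-0.69, 0.724, 0.0, -0.0]
contact_force: [0.7, -0.1, 0.6]
gripper_width: 0.2
grasp_force: 0.0
```

```bash
python3 -c "
from h import *
p=get('top');save(p,'t2',(240,220,400,340),5)
st=arm.read_state();print(st['position'],st['contact_force'])
for o in (-1,1):
  print([w2px(p,[498-o*32,76.3-60*1.,89]).round(1)])
"
```

```text
[502.60363945 187.01654206  85.2141909 ] [-0.17428516  0.19686835 -0.64682918]
[array([358.2, 269. ])]
[array([358.2, 289.1])]
```

View pics/t2.png

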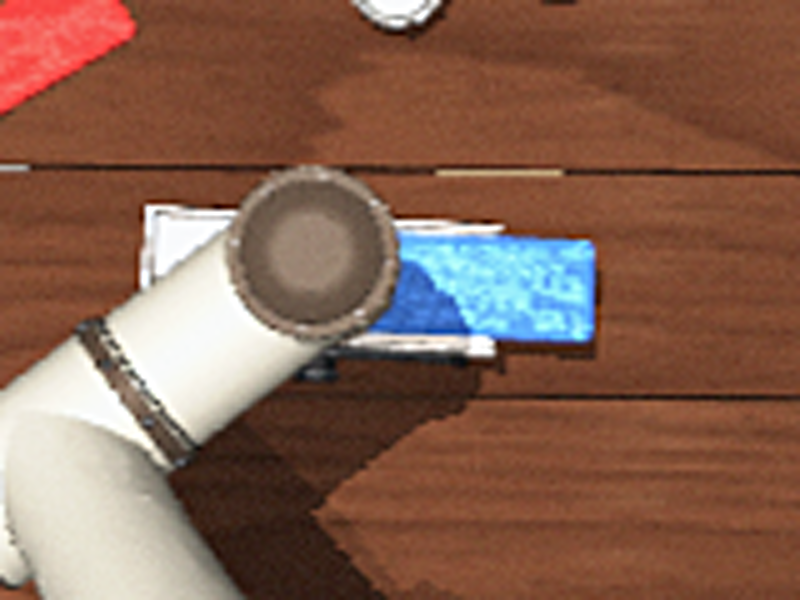

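The blue plate now overhangs the lip by about 60 mm, with its end at crop (595,290). I lift, open, and move over the overhang.

>>> arm_command --rows '[{"grip": 0, "linear": [-4, 0, -30], "rot": [0, 0, 0]}, {"grip": 1, "linear": [20, 0, -85], "rot": [0, 0, 0]}, {"grip": 1, "linear": [75, 0, -115], "rot": [0, 0, 0]}, {"grip": 1, "linear": [130, 0, -115], "rot": [0, 0, 0]}, {"grip": 1, "linear": [149, 0, -115], "rot": [0, 0, 0]}, {"grip": 1, "linear": [149, 0, -115], "rot": [0, 0, 0]}, {"grip": 1, "linear": [149, 0, -115], "rot": [0, 0, 0]}]'

```text
clock: 5.7
position: [495.9, 39.3, 200.0]
ee_rot: [-0.69, 0.723, 0.0, -0.0]
contact_force: [0.1, 0.2, -0.1]
gripper_width: 85.6
grasp_force: 0.0
```

```bash
python3 b.py w2
```

```text
5.7 [495.9  39.3 200. ] [ 0.4  0.2 -0.3 -0.  -1.  -0.5]
divider 0.92 [313.5 306.7] [501.7  95.7  87. ]
px bbox [263 192] [372 428]
rect ((498.9382629394531, 106.42703247070312), (183.31817626953125, 72.64771270751953), 87.37939453125) [[458.5  16.5]
 [531.   13.2]
 [539.4 196.3]
 [466.8 199.7]]
```

View pics/w2.png

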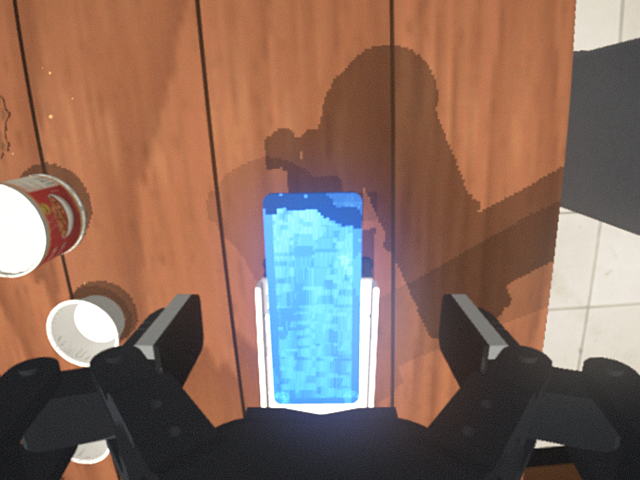

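The plate overhangs the lip (row ~283) up to its front edge at row 193.

```bash
python3 -c "
from h import *
p=get('wrist')
for u in [(263,193),(362,193),(358.5,403),(275,403),(263,280),(363,280)]: print(px2w(p,u,89).round(1))
print('rims',px2w(p,(256,283),99).round(1),px2w(p,(379,284),99).round(1))
delta([497.2,38,73],az(-92.6))"
```

```text
[529.8  14.1  89. ]
[466.4  16.9  89. ]
[471.6 176.4  89. ]
[534.5 173.6  89. ]
[534.8  73.6  89. ]
[466.8  76.7  89. ]
rims [537.9  71.6  99. ] [457.3  75.9  99. ]
lin [  1.3  -1.5 127.1] rot [ 0.0004 -0.0002 -0.0008]
```

```bash
python3 -c "
from h import *
delta([498.8,37.5,67],az(-91.8))"
```

```text
lin [  1.7  -3.1 133.1] rot [ 0.0004 -0.0001 -0.0148]
```

>>> arm_command --rows '[{"grip": 1, "linear": [1.7, -3, 55], "rot": [0, 0, -0.015]}, {"grip": 1, "linear": [1.7, -3, 105], "rot": [0, 0, -0.015]}, {"grip": 1, "linear": [1.7, -3, 127], "rot": [0, 0, -0.015]}, {"grip": 1, "linear": [1.7, -3, 133], "rot": [0, 0, -0.015]}, {"grip": 0.4, "linear": [1.7, -3, 133], "rot": [0, 0, -0.015]}, {"grip": 0.4, "linear": [1.7, -3, 133], "rot": [0, 0, -0.015]}, {"grip": 0.4, "linear": [1.7, -3, 133], "rot": [0, 0, -0.015]}]'

```text
clock: 6.82
position: [499.5, 37.2, 68.6]
ee_rot: [-0.696, 0.718, -0.001, 0.001]
contact_force: [0.5, 0.4, 1.2]
gripper_width: 62.0
grasp_force: 64.7
```

>>> arm_command --rows '[{"grip": 0.4, "linear": [0, 0, -20], "rot": [0, 0, 0]}, {"grip": 0.4, "linear": [0, 0, -50], "rot": [0, 0, 0]}, {"grip": 0.4, "linear": [0, 0, -90], "rot": [0, 0, 0]}, {"grip": 0.4, "linear": [0, 0, -100], "rot": [0, 0, 0]}, {"grip": 0.4, "linear": [0, 0, -100], "rot": [0, 0, 0]}]'

```text
clock: 7.45
position: [498.5, 36.8, 167.7]
ee_rot: [-0.695, 0.719, -0.0, 0.001]
contact_force: [0.2, 0.2, -0.8]
gripper_width: 62.1
grasp_force: 65.4
```

```bash
python3 -c "
from h import *
st=arm.read_state();print(st['position'])
delta([440.1,85.6,168],az(177.4))
p=get('wrist');save(p,'w3')
p=get('scene');save(p,'s3',(200,160,400,310),4)
import numpy as np
a=cv2.resize(cv2.imread('pics/w3.png'),(400,300));b=cv2.resize(cv2.imread('pics/s3.png'),(400,300));cv2.imwrite('pics/c3.png',np.hstack([a,b]))
"
```

```text
[498.48077664  36.77989243 167.67857089]
lin [-46.9  60.   -0.3] rot [-1.0000e-04  1.6000e-03  1.5833e+00]
```

View pics/c3.png

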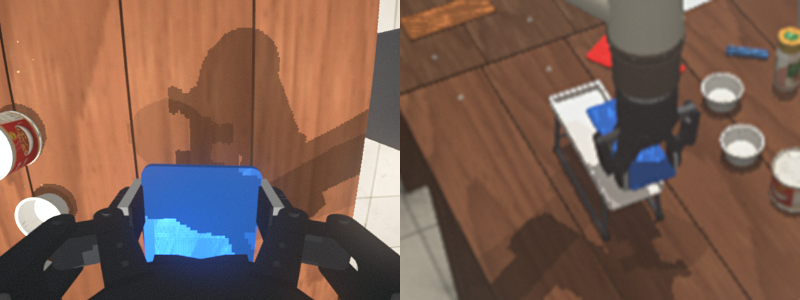

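The plate is held by both long edges and looks level. I turn it across the tray.

>>> arm_command --rows '[{"grip": 0.4, "linear": [-47, 60, 0], "rot": [0, 0, 0.16]}, {"grip": 0.4, "linear": [-47, 60, 0], "rot": [0, 0, 0.32]}, {"grip": 0.4, "linear": [-47, 60, 0], "rot": [0, 0, 0.48]}, {"grip": 0.4, "linear": [-47, 60, 0], "rot": [0, 0, 0.64]}, {"grip": 0.4, "linear": [-47, 60, 0], "rot": [0, 0, 0.8]}, {"grip": 0.4, "linear": [-47, 60, 0], "rot": [0, 0, 0.96]}, {"grip": 0.4, "linear": [-47, 60, 0], "rot": [0, 0, 1.12]}, {"grip": 0.4, "linear": [-47, 60, 0], "rot": [0, 0, 1.28]}, {"grip": 0.4, "linear": [-47, 60, 0], "rot": [0, 0, 1.44]}, {"grip": 0.4, "linear": [-47, 60, 0], "rot": [0, 0, 1.583]}]'

```text
clock: 8.8
position: [439.2, 85.2, 165.7]
ee_rot: [0.025, 1.0, -0.001, -0.002]
contact_force: [-0.1, 0.4, -1.5]
gripper_width: 62.1
grasp_force: 65.5
```

```bash
python3 -c "
from h import *
delta([440.1,85.6,85],az(177.4))
"
```

```text
lin [-1.1  0.6 80.7] rot [-0.0018 -0.0033 -0.0045]
```

>>> arm_command --rows '[{"grip": 0.4, "linear": [-1, 0.5, 40], "rot": [0, 0, 0]}, {"grip": 0.4, "linear": [-1, 0.5, 65], "rot": [0, 0, 0]}, {"grip": 0.4, "linear": [-1, 0.5, 76], "rot": [0, 0, 0]}, {"grip": 0.4, "linear": [-1, 0.5, 80], "rot": [0, 0, 0]}, {"grip": 0.4, "linear": [-1, 0.5, 82], "rot": [0, 0, 0]}, {"grip": 0.4, "linear": [-1, 0.5, 83], "rot": [0, 0, 0]}]'

```text
clock: 9.55
position: [441.6, 86.4, 84.9]
ee_rot: [0.022, 1.0, 0.0, 0.001]
contact_force: [0.6, -0.6, -0.8]
gripper_width: 62.1
grasp_force: 65.5
```

>>> arm_command --rows '[{"grip": 0.4, "linear": [0, 0, 1], "rot": [0, 0, 0]}, {"grip": 0.4, "linear": [0, 0, 2], "rot": [0, 0, 0]}, {"grip": 0.4, "linear": [0, 0, 2], "rot": [0, 0, 0]}]'

```text
clock: 9.93
position: [441.5, 86.2, 82.9]
ee_rot: [0.022, 1.0, 0.0, 0.0]
contact_force: [-1.2, 0.7, 3.6]
gripper_width: 61.7
grasp_force: 65.8
```

>>> arm_command --rows '[{"grip": 1, "linear": [0, 0, 2], "rot": [0, 0, 0]}, {"grip": 1, "linear": [0, 0, 2], "rot": [0, 0, 0]}, {"grip": 1, "linear": [0, 0, 0], "rot": [0, 0, 0]}, {"grip": 1, "linear": [0, 0, -40], "rot": [0, 0, 0]}, {"grip": 1, "linear": [0, 0, -90], "rot": [0, 0, 0]}, {"grip": 1, "linear": [30, 0, -140], "rot": [0, 0, 0]}, {"grip": 1, "linear": [30, 0, -140], "rot": [0, 0, 0]}]'

```text
clock: 10.8
position: [412.0, 88.3, 226.6]
ee_rot: [0.022, 1.0, 0.003, 0.004]
contact_force: [-0.1, -0.5, -0.9]
gripper_width: 85.5
grasp_force: 0.0
```

```bash
python3 b.py w4 103; python3 - <<'E'
from h import *
np.set_printoptions(precision=1,suppress=True)
for c in ("top","scene"):
    p=get(c)
    print([px2w(p,d["pixel"],4) for d in models.tip_of(p,"groove")[:1]],[d["rect"] for d in models.spot_in(p,"topping_pan")[:1]])
    if c=="top":
        a=p["frame"][225:305,380:480,::-1];cv2.imwrite("pics/pan.png",cv2.resize(a,(400,320),interpolation=cv2.INTER_CUBIC))
w=cv2.resize(cv2.imread("pics/w4.png"),(400,300));a=cv2.imread("pics/pan.png")
w=cv2.copyMakeBorder(w,0,20,0,0,cv2.BORDER_CONSTANT);cv2.imwrite("pics/c4.png",np.hstack([w,a]))
E
```

```text
10.8 [412.   88.3 226.6] [ 0.6  0.  -0.5  0.  -1.1 -2.2]
divider 0.95 [316.5 335.4] [506.   81.8  87. ]
tray_back 0.68 [577.6 326.2] [511.2 296.2  85. ]
px bbox [273 232] [366 414]
rect ((492.6028747558594, 82.82342529296875), (65.25147247314453, 151.742919921875), 85.96353149414062) [[414.6  55.6]
 [566.   44.9]
 [570.6 110. ]
 [419.2 120.7]]
[array([ 552.7, -232.9,    4. ])] [[402.9, 231.2, 452.8, 294.0]]
[array([ 543. , -226.9,    4. ])] [[347.1, 308.5, 436.5, 384.2]]
```

View pics/c4.png

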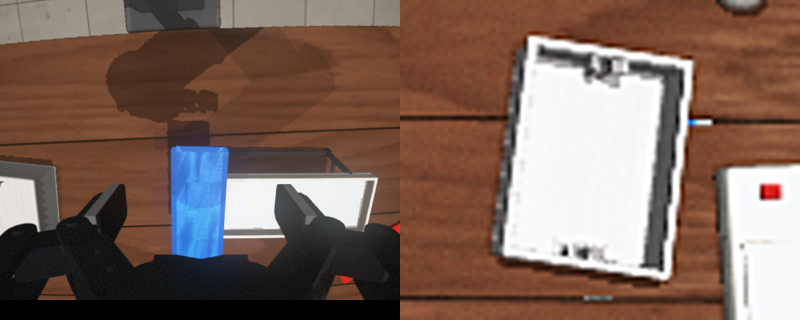

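The plate lies across the rims with its front long edge at y≈50, about 25 mm past the lip. Next I measure the pan from above.

```bash
python3 - <<'E'
from h import *
p=get("top")
for u in [(412,234.25),(453,240.5),(446.75,294.5),(404.25,288.75)]: print(px2w(p,u,64).round(1))
delta([580,-222,250],az(177.4))
E
```

```text
[ 647.6 -164.7   64. ]
[ 628.2 -300.8   64. ]
[ 450.9 -274.9   64. ]
[ 468.6 -136.1   64. ]
lin [-182.5 -301.5  -28.2] rot [-0.0009 -0.0012  0.0005]
```

>>> arm_command --rows '[{"grip": 1, "linear": [-182, -301, -28], "rot": [0, 0, 0]}, {"grip": 1, "linear": [-182, -301, -28], "rot": [0, 0, 0]}, {"grip": 1, "linear": [-182, -301, -28], "rot": [0, 0, 0]}, {"grip": 1, "linear": [-182, -301, -28], "rot": [0, 0, 0]}, {"grip": 1, "linear": [-182, -301, -28], "rot": [0, 0, 0]}, {"grip": 1, "linear": [-182, -301, -28], "rot": [0, 0, 0]}, {"grip": 1, "linear": [-182, -301, -28], "rot": [0, 0, 0]}, {"grip": 1, "linear": [-182, -301, -28], "rot": [0, 0, 0]}]'

```text
clock: 12.35
position: [579.2, -221.2, 249.5]
ee_rot: [0.023, 1.0, 0.0, -0.001]
contact_force: [-0.7, -0.3, 1.0]
gripper_width: 85.4
grasp_force: 0.0
```

```bash
python3 -c "
from h import *
print(arm.read_state()['position'])
p=get('wrist');np.save('panp.npy',p,allow_pickle=True);save(p,'w5',(180,40,440,320),2)
print([(d['score'],d['pixel'],px2w(p,d['pixel'],4)) for d in models.tip_of(p,'groove')])"
```

```text
[ 579.15320781 -221.17986082  249.54664659]
[(0.84, [313.9, 165.7], array([ 548.92388533, -226.31208575,    4.        ])), (0.64, [362.4, 365.4], array([ 771.1066243 , -183.06930211,    4.        ]))]
```

View pics/w5.png

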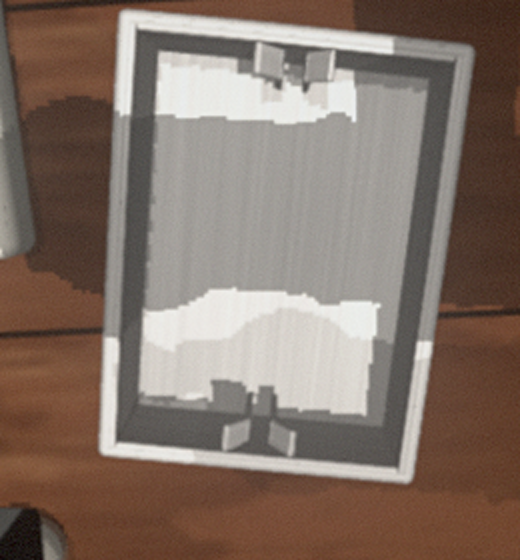

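The grooves show at crop (295,65) near the robot and (260,437) on the far side.

```bash
python3 - <<'E'
from h import *
p=np.load('panp.npy',allow_pickle=True).item()
f=lambda c,z:px2w(p,(180+c[0]/2,40+c[1]/2),z)
a,b=f((295,65),54),f((260,437),54);d=b-a
print(a.round(1),b.round(1),np.hypot(*d[:2]).round(1),((a+b)/2).round(1),np.degrees(np.arctan2(d[1],d[0])).round(2))
c=[f(q,64) for q in[(121,12),(472,47),(410,480),(101,452)]]
for i in range(4):
  e=c[(i+1)%4]-c[i];print(c[i].round(1),np.hypot(*e[:2]).round(1),np.degrees(np.arctan2(e[1],e[0])).round(2))
print(np.mean(c,0).round(1))
print(arm.read_state()['joints'].round(3))
E
```

```text
[ 470.4 -210.8   54. ] [ 625.9 -232.7   54. ] 157.0 [ 548.1 -221.8   54. ] -8.0
[ 448.8 -276.9   64. ] 135.9 82.12
[ 467.5 -142.3   64. ] 179.7 -8.02
[ 645.4 -167.3   64. ] 136.0 -98.02
[ 626.4 -302.    64. ] 179.3 171.95
[ 547.  -222.1   64. ]
[-0.103  0.364  0.025 -0.    -1.232 -1.511]
```

```bash
cat >> h.py <<'E'
t=np.radians(12);n=np.array(az(86));ZT=n*np.cos(t)-np.array([0,0,np.sin(t)]);E0=np.array([494.4,50,101])
E
python3 - <<'E'
from h import *
delta(E0-40*ZT+[0,0,60],az(176),ZT)
E
```

```text
lin [ 97.5 227.4  81.1] rot [-1.3611 -0.0182  0.0218]
```

>>> arm_command --rows '[{"grip": 0.4, "linear": [97, 227, 81], "rot": [-0.17, 0, 0]}, {"grip": 0.4, "linear": [97, 227, 81], "rot": [-0.34, 0, 0]}, {"grip": 0.4, "linear": [97, 227, 81], "rot": [-0.51, 0, 0]}, {"grip": 0.4, "linear": [97, 227, 81], "rot": [-0.68, 0, 0.01]}, {"grip": 0.4, "linear": [97, 227, 81], "rot": [-0.85, -0.01, 0.02]}, {"grip": 0.4, "linear": [97, 227, 81], "rot": [-1.02, -0.018, 0.022]}, {"grip": 0.4, "linear": [97, 227, 81], "rot": [-1.19, -0.018, 0.022]}, {"grip": 0.4, "linear": [97, 227, 81], "rot": [-1.361, -0.018, 0.022]}, {"grip": 0.4, "linear": [97, 227, 81], "rot": [-1.361, -0.018, 0.022]}, {"grip": 0.4, "linear": [97, 227, 81], "rot": [-1.361, -0.018, 0.022]}]'

```text
clock: 13.7
position: [492.9, 10.3, 170.1]
ee_rot: [0.026, 0.778, 0.628, 0.022]
contact_force: [-0.5, -0.3, 1.0]
gripper_width: 33.7
grasp_force: 0.0
```

```bash
python3 - <<'E'
from h import *
st=arm.read_state();print(st['joints'].round(2),st['joint_vel'].round(2))
delta(E0-40*ZT+[0,0,60],az(176),ZT)
p=get('wrist');save(p,'w6');q=get('top');f=q["frame"][200:350,260:460,::-1]
a=cv2.resize(cv2.imread('pics/w6.png'),(400,300));cv2.imwrite('pics/c6.png',np.hstack([a,cv2.resize(f,(400,300))]))
E
```

```text
[-0.42  0.61 -0.1  -1.18 -1.69 -0.79] [ 0.01 -0.03  0.01 -0.   -0.01  0.  ]
lin [ 1.3 -0.7  0.7] rot [-0.0035 -0.0001  0.002 ]
```

View pics/c6.png

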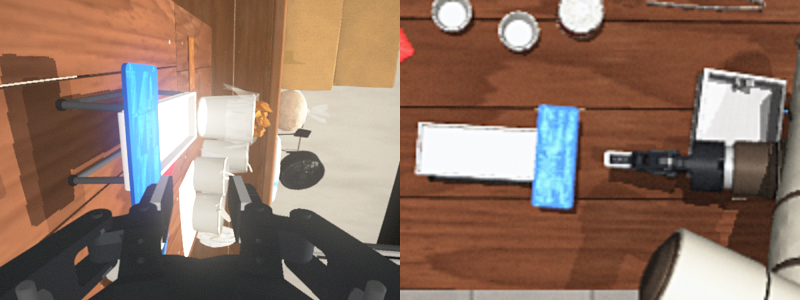

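The pose was reached: the fingers face the plate's front long edge with the wrist clear above the pan. I measure the plate from the top view.

```bash
python3 - <<'E'
from h import *
p=get('top')
hsv=cv2.cvtColor(p["frame"],cv2.COLOR_RGB2HSV);m=cv2.inRange(hsv,(95,90,60),(130,255,255));m[:, :300]=0;m[:240]=0;m[330:]=0;m[:,370:]=0
ys,xs=np.nonzero(m)
c=max(cv2.findContours(m,cv2.RETR_EXTERNAL,cv2.CHAIN_APPROX_NONE)[0],key=cv2.contourArea)[:,0].astype(float)
w=np.array([px2w(p,u,103)[:2] for u in c],np.float32);r=cv2.minAreaRect(w);print(r,cv2.boxPoints(r).round(1))
delta(E0+18*ZT,az(176),ZT)
E
```

```text
((500.3106384277344, 83.70691680908203), (67.27532958984375, 161.82131958007812), 85.92042541503906) [[417.2  55.9]
 [578.6  44.4]
 [583.4 111.5]
 [422.  123. ]]
lin [  1.6 -60.2  71.4] rot [-0.0031 -0.      0.0044]
```

>>> arm_command --rows '[{"grip": 0.4, "linear": [-2.4, -30, 7], "rot": [0, 0, 0]}, {"grip": 0.4, "linear": [-2.4, -60, 13], "rot": [0, 0, 0]}, {"grip": 0.4, "linear": [-2.4, -60, 13], "rot": [0, 0, 0]}, {"grip": 0.4, "linear": [-2.4, -60, 30], "rot": [0, 0, 0]}, {"grip": 0.4, "linear": [-2.4, -60, 46], "rot": [0, 0, 0]}, {"grip": 0.4, "linear": [-2.4, -60, 60], "rot": [0, 0, 0]}, {"grip": 0.4, "linear": [-2.4, -60, 72], "rot": [0, 0, 0]}, {"grip": 0.4, "linear": [-2.4, -60, 72], "rot": [0, 0, 0]}]'

```text
clock: 14.85
position: [499.1, 68.3, 95.6]
ee_rot: [0.027, 0.777, 0.629, 0.022]
contact_force: [-0.4, -0.2, -0.3]
gripper_width: 34.5
grasp_force: 0.0
```

```bash
python3 - <<'E'
from h import *
st=arm.read_state();print(st['joints'].round(2));print(R.from_quat(st['ee_rot']).as_matrix().round(3))
delta(E0+[4,0,0]+18*ZT+[0,0,12],az(176),ZT)
p=get('wrist');save(p,'w7')
E
```

```text
[-0.33  0.73 -0.16 -1.23 -1.57 -0.65]
[[-0.998  0.015  0.068]
 [ 0.069  0.207  0.976]
 [ 0.     0.978 -0.208]]
lin [-0.6 13.2 -3.5] rot [-0.0001 -0.0004 -0.0002]
```

View pics/w7.png

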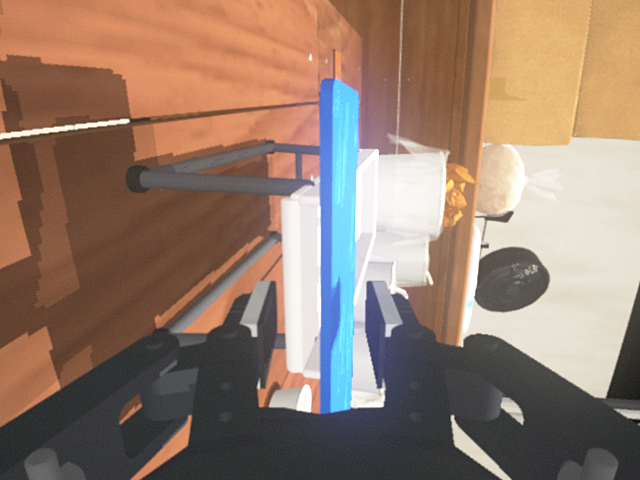

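The plate's long edge sits between the fingers. I raise 14 mm, so the plate lies on the tilted centre line, and close.

>>> arm_command --rows '[{"grip": 0.4, "linear": [0, 7, -1.5], "rot": [0, 0, 0]}, {"grip": 0.4, "linear": [0, 13.7, -2.9], "rot": [0, 0, 0]}, {"grip": 0.3, "linear": [0, 13.7, -2.9], "rot": [0, 0, 0]}, {"grip": 0.2, "linear": [0, 13.7, -2.9], "rot": [0, 0, 0]}, {"grip": 0, "linear": [0, 13.7, -2.9], "rot": [0, 0, 0]}, {"grip": 0, "linear": [0, 13.7, -2.9], "rot": [0, 0, 0]}, {"grip": 0, "linear": [0, 13.7, -2.9], "rot": [0, 0, 0]}]'

```text
clock: 15.78
position: [499.3, 67.4, 110.0]
ee_rot: [0.027, 0.776, 0.629, 0.022]
contact_force: [-0.6, -1.4, 2.8]
gripper_width: 2.4
grasp_force: 60.5
```

>>> arm_command --rows '[{"grip": 0, "linear": [0, 20, -4], "rot": [0, 0, 0]}, {"grip": 0, "linear": [0, 60, -30], "rot": [0, 0, 0]}, {"grip": 0, "linear": [0, 110, -60], "rot": [0, 0, 0]}, {"grip": 0, "linear": [0, 140, -75], "rot": [0, 0, 0]}, {"grip": 0, "linear": [0, 140, -75], "rot": [0, 0, 0]}]'

```text
clock: 16.4
position: [496.8, 22.4, 264.1]
ee_rot: [0.026, 0.778, 0.627, 0.025]
contact_force: [0.0, -0.3, -0.6]
gripper_width: 2.1
grasp_force: 60.2
```

```bash
python3 - <<'E'
from h import *
delta([547.8,-221.9,190],az(172))
E
```

```text
lin [ -68.1 -123.6 -218.8] rot [ 1.3574 -0.0403  0.0607]
```

>>> arm_command --rows '[{"grip": 0, "linear": [-10, 0, -30], "rot": [0.17, -0.005, 0.007]}, {"grip": 0, "linear": [-20, -18, -60], "rot": [0.34, -0.01, 0.015]}, {"grip": 0, "linear": [-30, -36, -90], "rot": [0.51, -0.015, 0.022]}, {"grip": 0, "linear": [-40, -54, -120], "rot": [0.68, -0.02, 0.03]}, {"grip": 0, "linear": [-50, -72, -150], "rot": [0.85, -0.025, 0.038]}, {"grip": 0, "linear": [-60, -90, -180], "rot": [1.02, -0.03, 0.046]}, {"grip": 0, "linear": [-68, -110, -210], "rot": [1.19, -0.035, 0.053]}, {"grip": 0, "linear": [-68, -123.6, -218.8], "rot": [1.3574, -0.0403, 0.0607]}, {"grip": 0, "linear": [-68, -123.6, -218.8], "rot": [1.3574, -0.0403, 0.0607]}, {"grip": 0, "linear": [-68, -123.6, -218.8], "rot": [1.3574, -0.0403, 0.0607]}]'

```text
clock: 17.65
position: [547.1, -220.3, 186.1]
ee_rot: [0.069, 0.998, 0.003, -0.004]
contact_force: [-0.0, -0.1, -1.0]
gripper_width: 2.5
grasp_force: 60.1
```

```bash
python3 - <<'E'
from h import *
st=arm.read_state();print(st['joints'].round(2))
delta([547.8,-221.9,125],az(172))
p=get('wrist');q=get('scene');f=q["frame"][230:410,290:490,::-1]
np.save('p8.npy',p,allow_pickle=True)
a=p["frame"][:,:,::-1][0:330,100:540]
cv2.imwrite('pics/c8.png',np.hstack([cv2.resize(a,(400,300)),cv2.resize(f,(400,300))]))
E
```

```text
[-0.11  0.36 -0.14 -0.01 -1.07 -1.59]
lin [-1.4 -1.8 61.1] rot [ 0.0049 -0.0076  0.002 ]
```

View pics/c8.png

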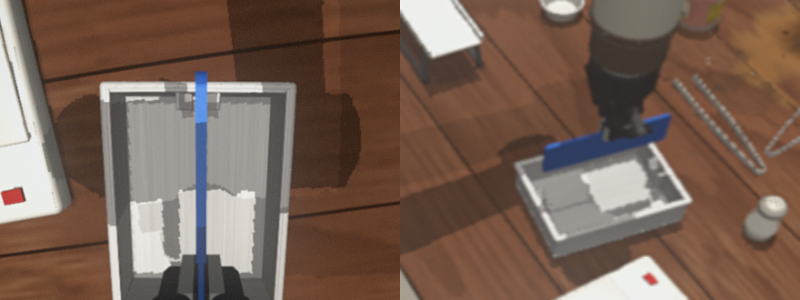

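>>> arm_command --rows '[{"grip": 0, "linear": [-1.4, -1.8, 25], "rot": [0.005, -0.008, 0.002]}, {"grip": 0, "linear": [-1.4, -1.8, 45], "rot": [0.005, -0.008, 0.002]}, {"grip": 0, "linear": [-1.4, -1.8, 61], "rot": [0.005, -0.008, 0.002]}, {"grip": 0, "linear": [-1.4, -1.8, 61], "rot": [0.005, -0.008, 0.002]}]'

```text
clock: 18.25
position: [547.2, -222.8, 124.8]
ee_rot: [0.071, 0.998, -0.001, -0.0]
contact_force: [0.1, -0.1, -1.4]
gripper_width: 2.0
grasp_force: 60.1
```

```bash
python3 - <<'E'
from h import *
delta([547.8,-221.9,100],az(172))
p=get('wrist');q=get('scene');f=q["frame"][260:410,290:490,::-1]
a=p["frame"][:,:,::-1][0:300,180:580][0:300]
cv2.imwrite('pics/c9.png',np.hstack([cv2.resize(a,(400,300)),cv2.resize(f,(400,300))]))
E
```

```text
lin [-0.5  1.  24.8] rot [-0.0016 -0.0006 -0.0015]
```

View pics/c9.png

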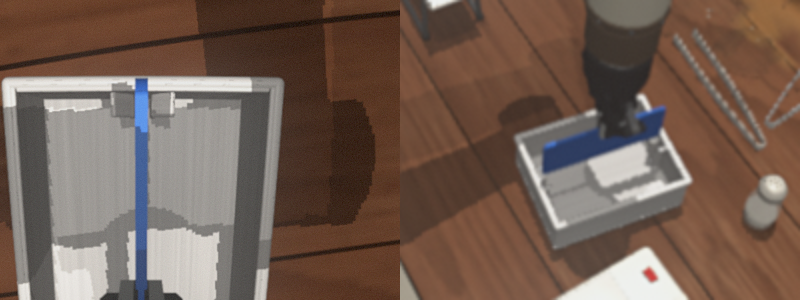

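The plate is centred between the near rails (crop 141,95). I lower it and watch the force.

>>> arm_command --rows '[{"grip": 0, "linear": [-0.5, 0.8, 10], "rot": [0, 0, 0]}, {"grip": 0, "linear": [-0.5, 0.8, 20], "rot": [0, 0, 0]}, {"grip": 0, "linear": [-0.5, 0.8, 27], "rot": [0, 0, 0]}, {"grip": 0, "linear": [-0.5, 0.8, 34], "rot": [0, 0, 0]}, {"grip": 0, "linear": [-0.5, 0.8, 40], "rot": [0, 0, 0]}]'

```text
clock: 18.98
position: [548.4, -221.8, 85.3]
ee_rot: [0.07, 0.998, -0.001, 0.001]
contact_force: [0.6, -0.4, -0.6]
gripper_width: 1.7
grasp_force: 60.1
```

>>> arm_command --rows '[{"grip": 0, "linear": [0, 0, 8], "rot": [0, 0, 0]}, {"grip": 0, "linear": [0, 0, 16], "rot": [0, 0, 0]}, {"grip": 0, "linear": [0, 0, 23], "rot": [0, 0, 0]}, {"grip": 0, "linear": [0, 0, 28], "rot": [0, 0, 0]}, {"grip": 0, "linear": [0, 0, 31], "rot": [0, 0, 0]}]'

```text
clock: 19.6
position: [548.4, -222.0, 55.0]
ee_rot: [0.07, 0.998, -0.001, 0.0]
contact_force: [-4.3, 2.1, 11.7]
gripper_width: 2.3
grasp_force: 62.0
```

>>> arm_command --rows '[{"grip": 0, "linear": [0, 0, 1], "rot": [0, 0, 0]}, {"grip": 0, "linear": [0, 0, 1], "rot": [0, 0, 0]}]'

```text
clock: 19.85
position: [548.4, -222.0, 55.0]
ee_rot: [0.07, 0.998, -0.001, 0.001]
contact_force: [-1.8, 0.8, 4.4]
gripper_width: 1.9
grasp_force: 60.9
```

```bash
python3 - <<'E'
from h import *
st=arm.read_state();print(st['contact_force'],st['wrist_torque'],st['position'])
p=get('scene');k=4;f=p["frame"][300:400,335:455,::-1].copy();f=cv2.resize(f,None,fx=6,fy=6,interpolation=cv2.INTER_CUBIC)
d=np.array(az(-8))
for s in(-80,80):
    for z in(68,):
        u=w2px(p,np.array([547.8,-221.9,z])+s*d);print(u.round(1));cv2.circle(f,tuple(int(v) for v in ((u-[335,300])*6)),4,(0,255,0),1)
cv2.imwrite('pics/c10.png',f)
E
```

```text
[-1.78098144  0.79494983  4.41754302] [0.28679046 0.73308284 0.01749074] [ 548.37611146 -222.04479845   55.00113536]
[360.6 347.6]
[419.1 327.8]
```

View pics/c10.png

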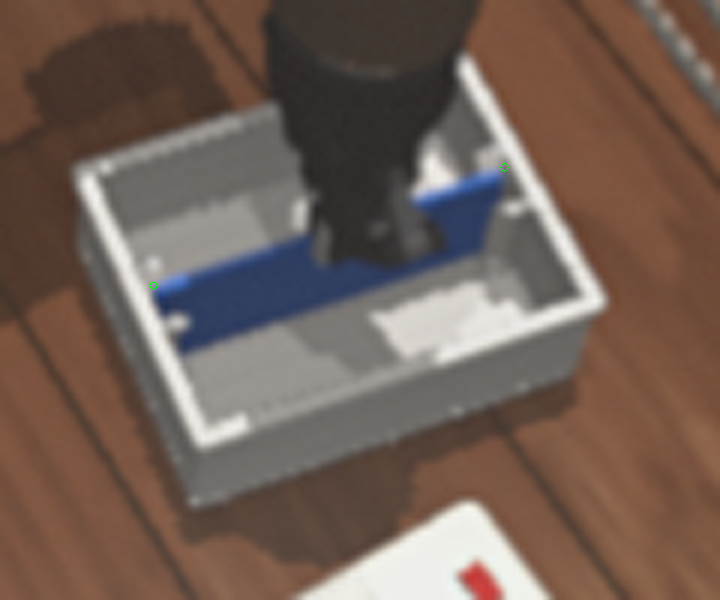

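Both top ends coincide with the predicted seated points. I press slightly to confirm the plate is on the floor.

>>> arm_command --rows '[{"grip": 0, "linear": [0, 0, 0.7], "rot": [0, 0, 0]}, {"grip": 0, "linear": [0, 0, 1.4], "rot": [0, 0, 0]}, {"grip": 0, "linear": [0, 0, 2], "rot": [0, 0, 0]}]'

```text
clock: 20.27
position: [548.4, -222.2, 55.0]
ee_rot: [0.069, 0.998, -0.002, 0.001]
contact_force: [-6.1, 1.8, 18.2]
gripper_width: 2.0
grasp_force: 62.7
```

>>> arm_command --rows '[{"grip": 0, "linear": [0, 0, -1.5], "rot": [0, 0, 0]}, {"grip": 0.25, "linear": [0, 0, -1.5], "rot": [0, 0, 0]}, {"grip": 0.3, "linear": [0, 0, -1.5], "rot": [0, 0, 0]}, {"grip": 0.3, "linear": [0, 0, -1.5], "rot": [0, 0, 0]}, {"grip": 0.3, "linear": [0, 0, -25], "rot": [0, 0, 0]}, {"grip": 0.3, "linear": [0, 0, -45], "rot": [0, 0, 0]}, {"grip": 0, "linear": [0, 0, -50], "rot": [0, 0, 0]}, {"grip": 0, "linear": [0, 0, -50], "rot": [0, 0, 0]}, {"grip": 0, "linear": [0, 0, -50], "rot": [0, 0, 0]}]'

```text
clock: 21.4
position: [547.8, -221.7, 100.8]
ee_rot: [0.07, 0.998, -0.001, -0.0]
contact_force: [-0.3, 0.0, 0.2]
gripper_width: -0.3
grasp_force: 0.0
```

```bash
python3 - <<'E'
from h import *
delta([547.8,-221.9,74],az(172))
E
```

```text
lin [-0.1 -0.2 26.8] rot [-0.0019 -0.0003 -0.0006]
```

>>> arm_command --rows '[{"grip": 0, "linear": [0, 0, 15], "rot": [0, 0, 0]}, {"grip": 0, "linear": [0, 0, 25], "rot": [0, 0, 0]}, {"grip": 0, "linear": [0, 0, 29], "rot": [0, 0, 0]}, {"grip": 0, "linear": [0, 0, 31], "rot": [0, 0, 0]}, {"grip": 0, "linear": [0, 0, 32.5], "rot": [0, 0, 0]}, {"grip": 0, "linear": [0, 0, 33.5], "rot": [0, 0, 0]}, {"grip": 0, "linear": [0, 0, 33.5], "rot": [0, 0, 0]}]'

```text
clock: 22.28
position: [548.6, -221.9, 68.5]
ee_rot: [0.07, 0.998, -0.001, 0.001]
contact_force: [0.7, -0.6, 0.2]
gripper_width: -0.1
grasp_force: 0.0
```

>>> arm_command --rows '[{"grip": 0, "linear": [0, 0, 0.7], "rot": [0, 0, 0]}, {"grip": 0, "linear": [0, 0, 1.4], "rot": [0, 0, 0]}, {"grip": 0, "linear": [0, 0, 2.2], "rot": [0, 0, 0]}, {"grip": 0, "linear": [0, 0, 2.2], "rot": [0, 0, 0]}]'

```text
clock: 22.78
position: [548.7, -222.3, 68.0]
ee_rot: [0.07, 0.998, -0.002, 0.001]
contact_force: [-2.9, 1.0, 9.7]
gripper_width: -0.1
grasp_force: 4.5
```

The contact is at z = 68.0, which is the seated height. I withdraw.

>>> arm_command --rows '[{"grip": 0, "linear": [0, 0, -10], "rot": [0, 0, 0]}, {"grip": 0, "linear": [0, 0, -60], "rot": [0, 0, 0]}, {"grip": 0, "linear": [0, 0, -120], "rot": [0, 0, 0]}, {"grip": 0, "linear": [60, 50, -140], "rot": [0, 0, 0]}, {"grip": 0, "linear": [60, 100, -140], "rot": [0, 0, 0]}, {"grip": 0, "linear": [60, 150, -140], "rot": [0, 0, 0]}, {"grip": 0, "linear": [60, 150, -140], "rot": [0, 0, 0]}, {"grip": 0, "linear": [60, 150, -140], "rot": [0, 0, 0]}]'

```text
clock: 23.78
position: [509.8, -64.5, 205.8]
ee_rot: [0.07, 0.998, -0.001, 0.001]
contact_force: [-0.5, 0.5, -0.5]
gripper_width: -0.0
grasp_force: 0.0
```

```bash
python3 - <<'E'
from h import *
p=get('scene');f=cv2.resize(p["frame"][300:400,335:455,::-1].copy(),None,fx=6,fy=6,interpolation=cv2.INTER_CUBIC)
hsv=cv2.cvtColor(p["frame"],cv2.COLOR_RGB2HSV);m=cv2.inRange(hsv,(100,90,40),(130,255,255))[300:400,335:455]
ys,xs=np.nonzero(m);print("blue px",len(xs),"left top",xs.min()+335,ys[xs==xs.min()].min()+300,"right top",xs.max()+335,ys[xs==xs.max()].min()+300)
d=np.array(az(-8))
for s in(-80,0,80): print(w2px(p,np.array([547.8,-221.9,68])+s*d).round(1))
cols=[390];print([ys[xs==c-335].min()+300 for c in cols])
for q in("salt","milk_tin","tongs","dip_cup_a"): print(q,[np.round(px2w(p,e["pixel"],0)[:2]) for e in models.tip_of(p,q)[:2]])
E
```

```text
blue px 632 left top 361 348 right top 418 329
[360.6 347.6]
[390.3 337.6]
[419.1 327.8]
[np.int64(338)]
salt [array([ 694., -371.])]
milk_tin [array([745.,  31.])]
tongs [array([ 787., -179.])]
dip_cup_a [array([720., 140.]), array([746., 257.])]
```

The top edge matches the seated prediction along its whole length, and the bystanders are unmoved within the measurement noise.

```bash
python3 -c "
from bench import job;print(job.job_done())"
```

```text
the job is handed in; nothing more can be done
None
```

The blue divider stands on its long edge in the pan's grooves, pushed down to the floor (top edge at 68 mm) and released, and I handed the job in at about 24 s of robot time.

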